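# Roll the blower drum onto the strip

## Task

Roll the blower drum across the mat by pushing on its top with the fingertips, until it comes to rest on the yellow strip, lying along the strip and in line with the motor shroud that it will be fitted to. It must roll there, turning over the mat: do not grip, lift or slide it, and do not shove it from low down on its side. Leave the other things on the mat alone and finish with the hand clear of everything.

Things in the scene. Friction and masses are not known exactly. Their poses are not given: they have to be found in the camera images.
- drum: Aluminium blower drum (fan wheel): loose cylinder, 90 mm diameter, 110 mm long, 0.4 kg, lying on the mat. Origin on its axis at mid-length, 45 mm above the mat; y along the axis; x, z turn as it rolls. At the start z points up at a red mark along its top. Friction about 0.6. At rest it stays put; let go while moving slowly it coasts a few mm.
- strip: Flat yellow tape across the mat, 24 mm wide (x), 240 mm long (y), 0.6 mm thick. Origin at its centre on the mat's top. It lies 65 to 130 mm from the drum, nearer the robot or farther, within 5 degrees of parallel to it (y to y). Its ends show beyond a drum standing on it.
- mat: Green rubber mat fixed on the table, 340 mm (x) by 540 mm (y), 3 mm thick, flat. Origin at the centre of its underside, on the table.
- shroud: Bystander: grey plastic motor shroud, a round shell about 100 mm in diameter and 70 mm long (y) with an orange spring clamp on its top, 125 mm high in all, standing 200 mm from the strip's centre along the strip's +y. Origin at the centre of its underside.
- dish: Bystander: round steel parts dish, 100 mm in diameter, 30 mm high, on the mat's -y side. Origin at the centre of its underside.
- holder: Bystander: yellow plastic hex key holder, 70 by 30 by 35 mm with dark keys standing in it to 88 mm, on the mat's -y side. Origin at the centre of its underside.
- knob_a: Bystander: black plastic fan knob, 34 mm in diameter, 18 mm high, standing 120 mm from the drum's centre, off its +y end. Origin at the centre of its underside.

How it is judged:
At the end, for the whole second after the job is handed in: The drum is at rest on the mat with its middle over the yellow strip (within 12 mm across it, half the strip's width, and 50 mm along it) and its axis within 0.2 rad of the strip's; it has rolled there, so that the red mark from its top has gone round by at least 1.1 rad (x of drum in the frame of strip between -0.012 and 0.012 m and y of drum in the frame of strip between -0.05 and 0.05 m and z of drum in the frame of strip between 0.041 and 0.049 m and angle between the y axis of drum and the y axis of strip, either way round below 0.2 rad and angle between drum's own z axis and vertical above 1.1 rad and linear speed of drum below 0.01 m/s and angular speed of drum below 0.2 rad/s); the robot touches nothing.
It fails at once if the drum is lifted more than 10 mm off the mat (height (world z) of drum above 0.058 m).
It fails at once if the drum is tipped up on end (angle between drum's own y axis and vertical below 1.3 rad or angle between drum's own y axis and vertical above 1.84 rad).
It fails at once if the drum is pushed from low down on its side instead of on its top (fingers touching it while the grasp point between them is less than 70 mm above the table) (contact force between the fingers and drum above 0.5 N and height (world z) of the grasp point below 0.07 m).
It fails at once if a bystander (shroud, dish, holder or knob) is moved more than 15 mm (distance of any of shroud, dish, holder, knob_a from where it was at the start of the episode above 0.015 m).
It also fails if it takes over 51 s, if anything falls off the work surface, if the arm or the gripper's body presses on something with over 40 N, if the wrist force passes 120 N, or if a joint passes its speed limit or range.

## Robot

A 6-joint arm with a two-finger parallel gripper is mounted at the origin on the work surface. World frame = base frame: x ahead of the robot, y to its left, z up, the work surface at z = 0. Lengths are in m, angles in rad, forces in N, time in s.
With the tool pointing down it reaches from about 0.3 to 0.875 m from the base axis. Payload 6.4 kg.
Tool frame: the origin (TCP) lies midway between the tips of the shut fingers; the grasp point (between the pads) lies 19 mm behind it; z points along the fingers, y is the direction in which the jaws open and shut (so a half turn about z gives the same grasp; the last joint's range is limited). The gripper opens to 85 mm and grips with 20 to 120 N. Pads are 22 mm wide; open, the fingers measure 114 mm over their backs; the gripper's body (76 mm by 85 mm) begins 54 mm behind the grasp point. The pads swing forward as they close: fully open they stand 13 mm farther back than shut.
Start: joints at [-1.341, 0.181, 1.607, -0, 1.354, -0.206], TCP at [0.243, -0.521, 0.231] pointing down, gripper open.
Joint ranges: [-2.99, 2.99], [-0.89, 2.07], [0.3, 2.58], [-1.14, 4.28], [0, 2.63], [-3.12, 3.12]. Speed limits (rad/s): [2.57, 2.57, 3.01, 3.14, 3.14, 3.14].

## Interface

Orientations are given as a unit quaternion [w, x, y, z].
In Python, from bench import ctrl gives the robot as it stands. The module is installed in compiled form; this text tells all that it offers.
- The arm moves only by the tool arm_command, never from a script. Its argument "plan" is one flat list of numbers, 4 for each row, row after row: the shift along the tool's x, y, z in mm, then the turn about the tool's z in rad. A call has 1 to 20 rows; each row shifts and turns the commanded pose from where the row before left it, along the tool's axes as they then stand; what a row does not reach is not made up. A row lasts 1/10 s, in which the tool goes at most 50 mm and 8.59 degrees, less where a joint would pass 70% of its speed; a pose out of reach is approached as far as the arm can. A call is refused whole if a number of a shift passes 50 or a number of a turn 0.15, either way. A call with a gripper value outside its range is refused whole. "grip" is the opening, from 0 (shut) to 1 (fully open), set as the call begins (left out, the last holds). The fingers move at their own pace and stop on an object; the grip force is fixed at half the most. Time passes only in rows, so rows that do not move let the fingers close. It gives the time, the measured TCP pose, the force and the opening at its end, in the units of the state.
- ctrl.get_obs(): the state, without advancing time (a new reading comes with each control period).
- ctrl.camera(name): name is "side" or "top"; returns a dict with "color" (384x512x3 uint8, red, green, blue), "camera_matrix" (3x3 intrinsics, pixels), "k1" (the pictures are not rectified: a ray, as slopes to the right and down, at radius r is drawn at 1 + k1 r^2 times it, then the intrinsics apply), "eye" and "attitude" of the camera in the world. Camera axes: x right, y up, looking along -z (the intrinsics and any distortion apply to the point x, -y, -z); pixel columns grow to the right and rows downward; lengths in m; the calibration is good to about 2 mm. A picture is of the moment at which its call begins. There is no depth.
- ctrl.hand_in(): hands the job in, once; it reports no verdict.
The state is a dict: "time_s": time; "q": joint angles; "dq": joint speeds; "joint_efforts": joint torques, N m; "eef_pos": TCP position; "eef_rot": TCP orientation; "wrist_force": force on the tool from outside, world axes, zero at the start; "torque": the same for the moment, N m; "opening": opening from 0.0 (shut) to 1.0 (fully open).
Only numpy, scipy, OpenCV 4.12 (cv2) and the standard library are available. Lean on these libraries where they do the work, as an engineer would, in place of code of your own. Each camera call takes 0.05 s, during which the arm holds its last target. There are 200 camera calls.

## Working session

There is one attempt and no reset: what is moved stays moved. The work goes in short steps, Python scripts to look and compute and a tool call to move; the robot and the scene stay as the last step left them, time stands still between calls to the robot, and variables do not carry over. Pictures are saved under pics/ and viewed, about 8 in all and at most 12, crops included, and the job is handed in when it is done.

Besides the shell and the picture viewer there is one more tool, called as a command line: name --argument value ..., lists and objects as JSON in quotes. arm_command: Moves the arm, as the interface text tells. Its arguments: {"type":"object","properties":{"plan":{"type":"array","items":{"type":"number"}},"grip":{"type":"number"}},"required":["plan"]}

```bash
mkdir -p pics
cat > h.py <<'E'
import numpy as np,cv2
from scipy.spatial.transform import Rotation as R
from bench import ctrl
def cam(n):
    c=ctrl.camera(n); return c
def att(c):
    a=np.array(c["attitude"],float)
    return a if a.shape==(3,3) else R.from_quat(a,scalar_first=True).as_matrix()
def toplane(c,uv,z):
    K=np.array(c["camera_matrix"],float)
    uv=np.atleast_2d(np.array(uv,float))
    d=(uv-[K[0,2],K[1,2]])/[K[0,0],K[1,1]]
    s=d.copy()
    for _ in range(20): s=d/(1+c["k1"]*(s**2).sum(1,keepdims=True))
    r=np.c_[s[:,0],-s[:,1],-np.ones(len(s))]@att(c).T
    e=np.array(c["eye"]); return e+r*((z-e[2])/r[:,2])[:,None]
def proj(c,P):
    K=np.array(c["camera_matrix"],float)
    p=(np.atleast_2d(P)-np.array(c["eye"]))@att(c)
    s=np.c_[p[:,0]/-p[:,2],-p[:,1]/-p[:,2]]
    s=s*(1+c["k1"]*(s**2).sum(1,keepdims=True))
    return s*[K[0,0],K[1,1]]+[K[0,2],K[1,2]]
def save(c,f): cv2.imwrite("pics/"+f,cv2.cvtColor(c["color"],cv2.COLOR_RGB2BGR))
E
python3 - <<'E'
from h import *
for n in("top","side"):
    c=cam(n);save(c,n+"0.png");print(n,c["eye"],c["attitude"],c["camera_matrix"],c["k1"])
print(ctrl.get_obs())
E
```

```text
top [0.49129863 0.02727879 0.7689192 ] [ 0.70745219  0.05748128 -0.05114121 -0.70256094] [[358.57626241   0.         252.03772684]
 [  0.         358.57626241 189.80259035]
 [  0.           0.           1.        ]] 0.02705942694545017
side [ 0.46567756 -0.84774661  0.5897667 ] [ 0.86799636  0.49199083 -0.03074862 -0.05984869] [[401.68058526   0.         252.93744722]
 [  0.         401.68058526 189.55400118]
 [  0.           0.           1.        ]] -0.08158973800772279
{'time_s': 0.1, 'q': array([-1.34125302e+00,  1.81481867e-01,  1.60791580e+00,  1.60160330e-05,
        1.35378675e+00, -2.06280096e-01]), 'dq': array([ 7.77630623e-05, -4.44267455e-04, -3.11855038e-03,  3.78538978e-05,
       -2.85667754e-04, -5.39825975e-04]), 'joint_efforts': array([ 3.08738536e-04, -4.45875478e+01, -3.52240241e+01, -3.51067802e-04,
        4.08230422e-03, -2.87581543e-05]), 'eef_pos': array([ 0.24265577, -0.52074251,  0.23046197]), 'eef_rot': array([-7.95916902e-04,  9.76351114e-01,  2.16189428e-01, -1.43886263e-06]), 'wrist_force': array([ 0.42812463, -0.11958512,  0.16288586]), 'torque': array([-0.0134488 ,  0.03579113, -0.00515681]), 'opening': 0.9982807924153237}
```

View pics/top0.png

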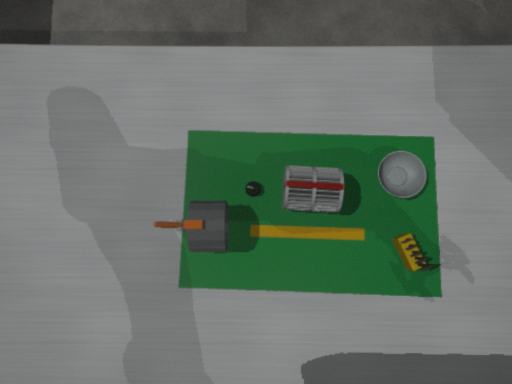

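View pics/side0.png

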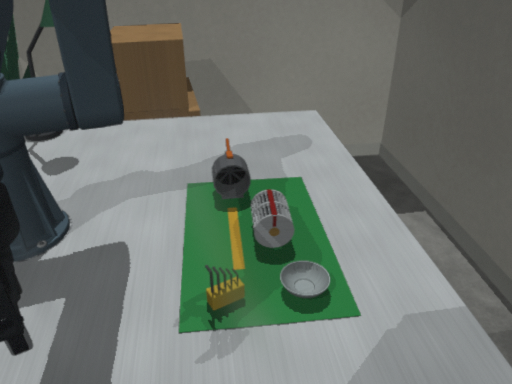

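The top view shows the drum at about (314,188), with its red mark from (287,184) to (343,186). The strip runs from (250,231) to (365,234), nearer the robot (down the image is -x). The shroud is at (208,226), the knob at (253,189), the dish at (402,175) and the holder at (410,252). The side view agrees. Next I measure the strip and the drum.

```bash
cat >> h.py <<'E'
def mask(c,kind):
    h=cv2.cvtColor(c["color"],cv2.COLOR_RGB2HSV);H,S,V=cv2.split(h)
    m={"y":(H>15)&(H<32)&(S>150)&(V>100),"r":((H<6)|(H>174))&(S>150)&(V>60)}[kind]
    n,l,s,ce=cv2.connectedComponentsWithStats(m.astype(np.uint8))
    return [(s[i,4],np.argwhere(l==i)[:,::-1]) for i in np.argsort(-s[1:,4])[:2]+1]
def line(P):
    P=P[:,:2];m=P.mean(0);u=np.linalg.svd(P-m,full_matrices=False)[2][0]; u=u*np.sign(u[1])
    t=(P-m)@u; m=m+u*(t.min()+t.max())/2
    return m.round(4),np.degrees(np.arctan2(-u[0],u[1])).round(2),np.ptp(t).round(4)
E
python3 - <<'E'
from h import *
for n in("top","side"):
    c=cam(n)
    for k,z in(("y",.0036),("r",.093)):
        for a,p in mask(c,k):
            if a>60: print(n,k,a,p.mean(0),line(toplane(c,p,z)))
    if n=="top":
        for nm,uv,z in(("knob",(253,189),.015),("shroud",(208,226),.08),("dish",(402,175),.033),("holder",(410,252),.04)): print(nm,toplane(c,uv,z)[0].round(3))
E
```

```text
top y 1194 [311.46063652 232.16331658] (array([ 0.5201, -0.0903]), np.float64(-1.53), np.float64(0.2197))
top y 299 [408.73578595 250.72575251] (array([ 0.4805, -0.2938]), np.float64(-75.66), np.float64(0.0738))
top r 298 [314.35234899 184.82550336] (array([ 0.6064, -0.0851]), np.float64(-3.29), np.float64(0.1047))
knob [0.61  0.032 0.015]
shroud [0.527 0.118 0.08 ]
dish [ 0.638 -0.276  0.033]
holder [ 0.481 -0.28   0.04 ]
side y 558 [235.50716846 240.17921147] (array([ 0.5225, -0.0868]), np.float64(-1.39), np.float64(0.2252))
side r 101 [271.40594059 202.06930693] (array([ 0.6087, -0.0843]), np.float64(-3.43), np.float64(0.1023))
```

The drum centre is at about (0.6075, -0.085) and the strip at (0.521, -0.083), so it must travel about 86 mm towards -x (1.9 rad). I will roll it in several short strokes, with the fingers half open and spread along its axis. First I move above the drum.

arm_command --plan '[0,0,0,0.12,0,0,0,0.12,0,0,0,0.12,0,0,0,0.12,30,-37.7,0,0,30,-37.7,0,0,30,-37.7,0,0,30,-37.7,0,0,30,-37.7,0,0,30,-37.7,0,0,30,-37.7,0,0,30,-37.7,0,0,30,-37.7,0,0,30,-37.7,0,0,30,-37.7,0,0,30,-37.7,0,0,0,0,40,0,0,0,40,0,0,0,0,0]' --grip 0.5

```text
time_s: 2.1
eef_pos: [0.6181, -0.0832, 0.1445]
eef_rot: [-0.002, 1.0, -0.022, -0.006]
wrist_force: [-0.6, 0.6, -0.6]
opening: 0.498
```

arm_command --plan '[1,0,25,0,1,0,20,0,0,0,4,0,0,0,0,0,0,0,0,0]'

```text
time_s: 2.6
eef_pos: [0.6254, -0.0859, 0.1043]
eef_rot: [0.0, 1.0, -0.022, 0.001]
wrist_force: [0.1, 0.1, -0.0]
opening: 0.502
```

Run:
```python
from h import *
o=ctrl.get_obs();print(o["eef_pos"],o["wrist_force"])
c=cam("side");cv2.imwrite("pics/s1.png",cv2.resize(cv2.cvtColor(c["color"][130:270,180:360],cv2.COLOR_RGB2BGR),None,fx=4,fy=4))
```

```text
[ 0.62542411 -0.08586494  0.10434452] [ 0.14814119  0.05623284 -0.00132903]
```

View pics/s1.png

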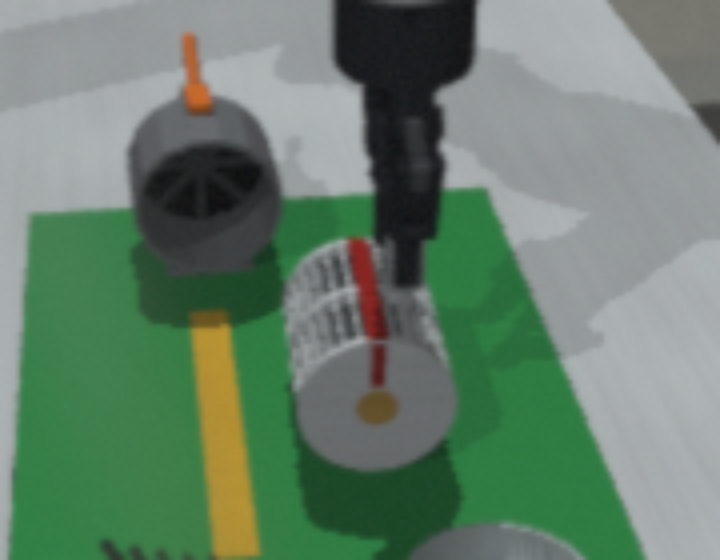

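The crop shows both fingertips just above the drum, on the far (+x) side of the red mark at about (405,280). That is the start I intended. I lower slowly to contact.

arm_command --plan '[-3,0,4,0,0,0,4,0,0,0,3,0,0,0,1,0,0,0,0,0,0,0,0,0]'

```text
time_s: 3.25
eef_pos: [0.6218, -0.0852, 0.0907]
eef_rot: [0.0, 1.0, -0.022, 0.0]
wrist_force: [0.5, 0.9, 3.7]
opening: 0.498
```

arm_command --plan '[0,0,1,0,0,0,0,0]'

```text
time_s: 3.45
eef_pos: [0.6225, -0.0852, 0.0905]
eef_rot: [0.0, 1.0, -0.022, 0.001]
wrist_force: [0.9, 0.8, 8.1]
opening: 0.495
```

arm_command --plan '[-3,0,0.4,0,-3,0,-0.4,0,-3,0,-0.3,0,-3,0,-0.3,0,-3,0,-0.3,0,-3,0,-0.2,0,-3,0,-0.2,0,-3,0,-0.1,0,-3,0,-0.1,0,-3,0,0,0]'

```text
time_s: 4.45
eef_pos: [0.5915, -0.0836, 0.0911]
eef_rot: [-0.0, 1.0, -0.022, 0.0]
wrist_force: [-0.5, 2.6, 5.4]
opening: 0.497
```

```bash
cat > red.py <<'E'
from h import *
for n in("top","side"):
    c=cam(n)
    for a,p in mask(c,"r"):
        if a>25: print(n,a,p.mean(0).round(1),line(toplane(c,p,.09)))
    save(c,n+"_last.png")
E
python3 red.py
```

```text
side 76 [258.5 204.1] (array([ 0.579, -0.082]), np.float64(-2.64), np.float64(0.0976))
```

The red mark moved 30 mm with the fingertips, so the drum is rolling without slip (about 0.33 rad). I continue this stroke and then lift.

arm_command --plan '[-3,0,0.3,0,-3,0,0.2,0,-3,0,0.2,0,-3,0,0.2,0,-3,0,0.3,0,-3,0,0.3,0,-3,0,0.3,0,-3,0,0.4,0,-3,0,0.4,0,0,0,0,0,0,0,0,0]'

```text
time_s: 5.65
eef_pos: [0.5656, -0.0823, 0.09]
eef_rot: [-0.0, 1.0, -0.022, 0.001]
wrist_force: [-0.8, 4.0, 13.7]
opening: 0.504
```

arm_command --plan '[0,0,-2,0,0,0,-3,0,0,0,-10,0,10,0,-5,0,10,0,0,0,10,0,0,0,0,0,0,0,0,0,0,0]'

```text
time_s: 6.45
eef_pos: [0.5943, -0.0838, 0.1075]
eef_rot: [-0.0, 1.0, -0.022, -0.001]
wrist_force: [0.6, 0.2, 0.6]
opening: 0.499
```

```bash
python3 red.py; python3 -c "
import cv2;a=cv2.imread('pics/side_last.png')[150:290,180:320];b=cv2.imread('pics/top_last.png')[130:270,180:380]
cv2.imwrite('pics/c2.png',cv2.resize(cv2.hconcat([a,b]),None,fx=2.3,fy=2.3))"
```

```text
top 141 [324.8 214.3] (array([ 0.5506, -0.1036]), np.float64(-3.12), np.float64(0.0584))
side 82 [247.8 205.9] (array([ 0.5538, -0.0865]), np.float64(-3.31), np.float64(0.104))
```

View pics/c2.png

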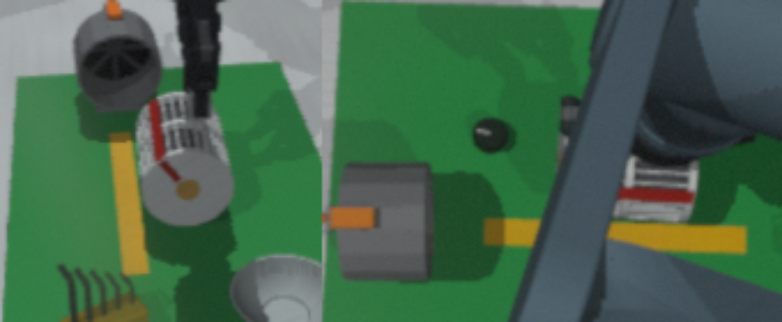

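The side crop (left half) shows the mark rolled about 36° towards the strip, and the drum is still square. φ is about 0.63 rad and the centre is near x 0.579, so 58 mm remain: two more identical strokes.

arm_command --plan '[0,0,8,0,0,0,5,0,0,0,3,0,0,0,1,0,0,0,1,0,0,0,0.5,0,0,0,0,0,0,0,0,0]'

```text
time_s: 7.35
eef_pos: [0.5951, -0.0839, 0.0905]
eef_rot: [0.0, 1.0, -0.022, 0.001]
wrist_force: [0.8, 1.0, 5.8]
opening: 0.498
```

arm_command --plan '[-3,0,0.8,0,-3,0,-0.4,0,-3,0,-0.3,0,-3,0,-0.3,0,-3,0,-0.2,0,-3,0,-0.2,0,-3,0,-0.2,0,-3,0,-0.1,0,-3,0,0,0,-3,0,0,0,-3,0,0.2,0,-3,0,0.2,0,-3,0,0.2,0,-3,0,0.2,0,-3,0,0.2,0,-3,0,0.2,0,-3,0,0.3,0,-3,0,0.3,0,-3,0,0.3,0,0,0,0,0]'

```text
time_s: 9.35
eef_pos: [0.5385, -0.081, 0.0903]
eef_rot: [-0.0, 1.0, -0.022, 0.001]
wrist_force: [-1.5, 5.4, 12.4]
opening: 0.503
```

arm_command --plan '[0,0,0,0,0,0,-2,0,0,0,-3,0,0,0,-10,0,10,0,-5,0,10,0,0,0,9,0,0,0,0,0,0,0,0,0,0,0]'

```text
time_s: 10.25
eef_pos: [0.5663, -0.0826, 0.1078]
eef_rot: [-0.0, 1.0, -0.022, -0.001]
wrist_force: [-0.2, 0.9, -0.6]
opening: 0.5
```

```bash
python3 red.py; python3 -c "
import cv2;a=cv2.imread('pics/side_last.png')[150:290,180:320];b=cv2.imread('pics/top_last.png')[130:270,180:380]
cv2.imwrite('pics/c3.png',cv2.resize(cv2.hconcat([a,b]),None,fx=2.3,fy=2.3))"
```

```text
(no output)
```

View pics/c3.png

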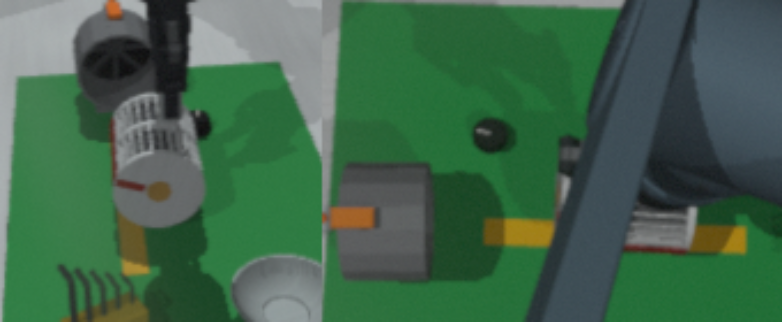

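The mark now sits at about 75° and the drum is nearing the strip. I locate the hub disc on its end face by colour in the side view, now and at the start.

```bash
cat > hub.py <<'E'
from h import *
c=cam("side"); save(c,"side_hub.png")
for f in("side0.png","side_hub.png"):
    im=cv2.imread("pics/"+f);H,S,V=cv2.split(cv2.cvtColor(im,cv2.COLOR_BGR2HSV))
    m=((H>8)&(H<25)&(S>90)&(V>50)&(V<180)).astype(np.uint8);m[:215]=0;m[250:]=0;m[:,:238]=0;m[:,300:]=0
    n,l,s,ce=cv2.connectedComponentsWithStats(m)
    for i in range(1,n):
        if s[i,4]>15: print(f,s[i],ce[i].round(1),toplane(c,ce[i],.048).round(4))
print(ctrl.get_obs()["eef_pos"])
E
python3 hub.py
```

```text
side0.png [238 226   4  24  49] [238.7 240.3] [[ 0.5247 -0.1595  0.048 ]]
side0.png [270 228   9   8  58] [274.  231.5] [[ 0.6061 -0.1389  0.048 ]]
side_hub.png [245 229   9   8  59] [248.8 232.7] [[ 0.5498 -0.1355  0.048 ]]
[ 0.5659482  -0.08258715  0.10805102]
```

The hub moved 56.3 mm, so the centre is near 0.553 and about 31 mm remain. That is one stroke of about 61 mm at the tip.

arm_command --plan '[1,0,8,0,0,0,5,0,0,0,3,0,0,0,1,0,0,0,1,0,0,0,0.5,0,0,0,0,0,0,0,0,0]'

```text
time_s: 11.2
eef_pos: [0.5678, -0.0828, 0.0904]
eef_rot: [0.0, 1.0, -0.022, 0.0]
wrist_force: [0.6, 1.4, 2.8]
opening: 0.5
```

arm_command --plan '[-3.2,0,0.8,0,-3.2,0,-0.4,0,-3.2,0,-0.3,0,-3.2,0,-0.3,0,-3.2,0,-0.2,0,-3.2,0,-0.2,0,-3.2,0,-0.2,0,-3.2,0,-0.1,0,-3.2,0,0,0,-3.2,0,0,0,-3.2,0,0.2,0,-3.2,0,0.2,0,-3.2,0,0.2,0,-3.2,0,0.2,0,-3.2,0,0.2,0,-3.2,0,0.3,0,-3.2,0,0.3,0,-3.2,0,0.4,0,-3.2,0,0.4,0,0,0,0,0]'

```text
time_s: 13.2
eef_pos: [0.5075, -0.0797, 0.0901]
eef_rot: [-0.0, 1.0, -0.022, 0.001]
wrist_force: [-0.2, 6.6, 14.7]
opening: 0.496
```

arm_command --plan '[0,0,0,0,0,0,0,0,0,0,-2,0,0,0,-3,0,0,0,-15,0,0,0,-30,0,0,0,-30,0,0,0,0,0,0,0,0,0]'

```text
time_s: 14.1
eef_pos: [0.5066, -0.0804, 0.1686]
eef_rot: [0.0, 1.0, -0.022, 0.0]
wrist_force: [-0.3, 0.4, -0.1]
opening: 0.503
```

```bash
sed -i 's/:238\]=0/:225]=0/' hub.py; python3 hub.py;  python3 -c "
import cv2;a=cv2.imread('pics/side_hub.png')[150:290,170:330]
cv2.imwrite('pics/c4.png',cv2.resize(a,None,fx=4,fy=4))"
```

```text
side0.png [229 215  13  35 302] [234.5 232.4] [[ 0.5184 -0.1296  0.048 ]]
side0.png [270 228   9   8  58] [274.  231.5] [[ 0.6061 -0.1389  0.048 ]]
side_hub.png [231 230   9   8  58] [235.1 233.5] [[ 0.5192 -0.134   0.048 ]]
[ 0.50592322 -0.0800945   0.16755057]
```

View pics/c4.png

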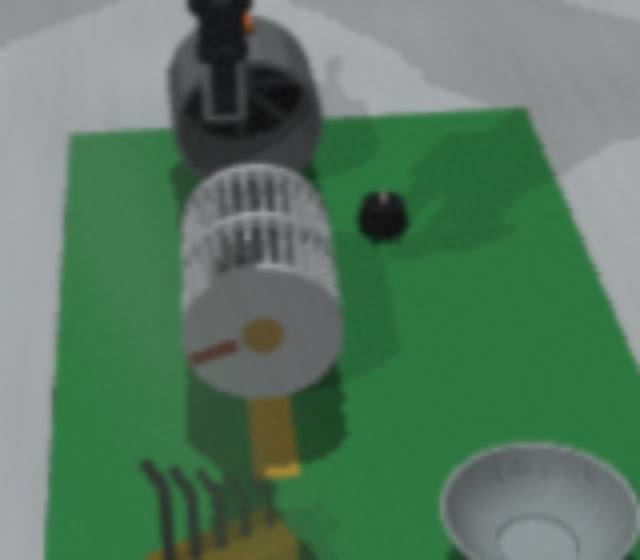

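The drum sits squarely over the strip. The strip's end emerges under its middle at (272,430), and the mark has gone past horizontal. I retreat upwards and sideways for a final top check.

arm_command --plan '[0,0,-40,0,0,0,-40,0,0,20,-10,0,-10,40,0,0,-15,40,0,0,-20,40,0,0,-20,40,0,0,-20,40,0,0,-20,40,0,0,-20,40,0,0,-20,40,0,0,-20,40,0,0,0,0,0,0,0,0,0,0]'

```text
time_s: 15.55
eef_pos: [0.3239, -0.4522, 0.2563]
eef_rot: [-0.002, 1.0, -0.023, -0.001]
wrist_force: [-1.2, 0.2, 0.8]
opening: 0.498
```

```bash
python3 hub.py
python3 - <<'E'
from h import *
c=cam("top");save(c,"top_end.png")
for a,p in mask(c,"y"): print(a,p.mean(0),line(toplane(c,p,.0036)))
cv2.imwrite("pics/c5.png",cv2.resize(cv2.cvtColor(c["color"][120:300,170:450],cv2.COLOR_RGB2BGR),None,fx=2.8,fy=2.8))
E
```

```text
side0.png [229 215  13  35 302] [234.5 232.4] [[ 0.5184 -0.1296  0.048 ]]
side0.png [270 228   9   8  58] [274.  231.5] [[ 0.6061 -0.1389  0.048 ]]
side_hub.png [231 230   9   8  57] [235.1 233.5] [[ 0.5194 -0.1341  0.048 ]]
[ 0.32466349 -0.45147663  0.25666775]
309 [408.91909385 250.82847896] (array([ 0.4805, -0.2941]), np.float64(-75.56), np.float64(0.0738))
235 [268.93617021 230.75744681] (array([ 0.5222, -0.002 ]), np.float64(-2.99), np.float64(0.0434))
```

View pics/c5.png

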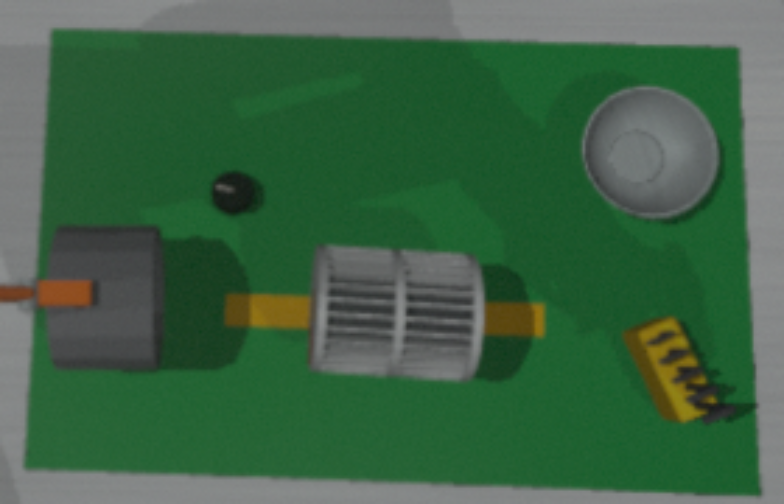

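The drum's centre is at (397,313), over the strip's centreline (about y=315 in the crop), and the bystanders are where they were. I hand in.

```bash
python3 -c "
from bench import ctrl
print(ctrl.hand_in())"
```

```text
the job is handed in; nothing more can be done
None
```

The drum is resting on the yellow strip, and I handed the job in at about 16 s of the 51 s allowed. I rolled it there in three fingertip strokes on its top, pressing with about 5–15 N. The fingers were half open and spread along its axis, and the grasp point stayed near 110 mm, above the 70 mm limit.

| Last check | Measured | Limit |
|---|---|---|
| Drum centre across the strip | x ≈ 0.522 against strip x ≈ 0.520–0.5225, about 2 mm off | 12 mm |
| Drum centre along the strip | a few mm off the middle | 50 mm |
| Axis against the strip | about 2–3° off | 0.2 rad (11°) |
| Turn of the red mark | about 1.9 rad, from 87 mm of hub travel; seen just past horizontal in the side view | at least 1.1 rad |

- **At rest:** the hub read the same in two side-camera pictures about 1.5 s apart.
- **Other things on the mat:** they look unmoved in the last picture, though I remeasured only the holder.
- **Hand:** it finished clear of everything, to the side at 0.26 m height.

One measurement disagreed: the colour mask gave the strip as 220–225 mm long, not 240 mm, probably because one end is in shadow. I took its centre along y as about -0.083 m, which also fits the shroud's position. No other check failed.

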